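# Close a cookie tin in the star-wheel lid press

### The arm

A 6-joint arm with a two-finger parallel gripper is mounted at the origin on the work surface. World frame = base frame: x ahead of the robot, y to its left, z up, the work surface at z = 0. Lengths are in m, angles in rad, forces in N, time in s.
With the tool pointing down it reaches from about 0.35 to 0.775 m from the base axis. Payload 7.3 kg.
Tool frame: the origin (TCP) lies on the centre line of the jaws, within the pads' length; the fingertips stand tip_reach ahead of it and the grasp point (between the pads) lies 6 mm ahead of it (tip_reach is the distance from the TCP to the fingertips, in m); x points along the fingers, y is the direction in which the jaws open and shut, and the axes are right-handed (so a half turn about x gives the same grasp; the last joint's range is limited). The gripper opens to 92 mm and grips with 3 to 60 N. Pads are 19 mm wide; open, the fingers measure 130 mm over their backs; the gripper's body (75 mm by 190 mm) begins 47 mm behind the grasp point.
Start: joints at [-1.455, 0.342, 1.524, -0, 1.275, -0.146], TCP at [0.136, -0.507, 0.252] pointing down, gripper open.
Joint ranges: [-2.53, 2.53], [-0.77, 2.02], [0.04, 2.7], [-1, 4.14], [0.28, 2.66], [-3.11, 3.11]. Speed limits (rad/s): [2.57, 2.57, 3.14, 3.14, 3.14, 3.14].

### API

Orientations are given as [roll, pitch, yaw] about the fixed x, y, z axes, in that order (R = Rz(yaw) Ry(pitch) Rx(roll)).
In Python, from cell import observe, read_camera, get_calibration, hand_in, tip_reach gives the robot as it stands. The module is installed in compiled form; this text tells all that it offers.
- The arm moves only by the shell command python3 -m crank 'ROWS' [FORCE]. ROWS is JSON, a list of rows, each an object of numbers: "fingers": the opening, from -1 (shut) to 1 (fully open); "tx", "ty", "tz": the shift along the tool's x, y, z in units of 40 mm (1.0 is 40 mm); "roll": the turn about the tool's x in units of 10 degrees (1.0 is 10 degrees). In form: [{"fingers": .., "tx": .., "ty": .., "tz": .., "roll": ..}, ...]. A call has exactly 8 rows; each row is the pose to reach, as a shift and turn from the pose commanded when the call began, along the tool's axes at that moment; what a row does not reach only later rows make up. A row lasts 1/8 s, in which the tool goes at most 62.5 mm and 10.7 degrees, less where a joint would pass 70% of its speed; a pose out of reach is approached as far as the arm can. A call with a gripper value outside its range is refused whole. The fingers move at their own pace and stop on an object; FORCE is the grip in N (left out, the last holds). Time passes only in rows, so rows that repeat a pose let the fingers close, or fill a call up. It gives the time, the measured TCP pose, the force and the opening at its end, in the units of the state.
- observe(): the state, without advancing time (a new reading comes with each control period).
- read_camera(name): name is "scene" or "top" or "wrist"; returns (picture, depth): 400x640x3 uint8, red, green, blue; 400x640 float32, m along the optical axis (not along the pixel's ray), 0 where there is no reading.
- get_calibration(name): a dict with "vertical_fov" (degrees; the focal length in pixels is half the picture's height over the tangent of half this angle, whatever the lens; pixels are square), "cx", "cy" (the principal point, pixels), "pose" (4x4, takes a point from camera to world coordinates); the wrist camera has in their place "T_tool_cam" (4x4, takes a point from camera to tool coordinates, whose origin is the TCP and whose axes are the tool frame's). Camera axes: x right, y down, z forward; pixel columns grow to the right and rows downward; lengths in m; the calibration is good to about 2 mm. The wrist camera is an equidistant fisheye: a pixel r from the principal point sees the ray r / f radians off the axis. A picture is of the moment at which its call begins: read the wrist's pose just before it. get_calibration takes no time and is no camera call.
- hand_in(): hands the job in, once; it reports no verdict.
The state is a dict: "time": time; "qpos": joint angles; "qvel": joint speeds; "joint_efforts": joint torques, N m; "tool_pos": TCP position; "tool_rot": TCP orientation; "contact_force": force on the tool from outside, world axes, zero at the start; "torque": the same for the moment, N m; "opening": finger opening in m.
Only numpy, scipy, OpenCV 4.12 (cv2) and the standard library are available. Lean on these libraries where they do the work, as an engineer would, in place of code of your own. Each camera call takes 0.05 s, during which the arm holds its last target. There are 200 camera calls.

### The job

The cookie tin in the bench press has its lid only started. Turn the press's star wheel clockwise, spoke after spoke, until the lid is fully home and the pad bears firmly on it (the wheel goes stiff), without forcing it so hard that the tin is crushed; then turn the wheel back until at least 10 mm of daylight shows between pad and lid, and let go. Work only by the wheel: leave the tin in its nest untouched, and leave the closed tin, the cookies and the carton where they are.

Things in the scene. Friction and masses are not known exactly. Their poses are not given: they have to be found in the camera images.
- press: Fixed white two-column bench press. Origin: centre of the underside of its base plate (200 mm in its x, 300 mm in its y, 18 mm thick), on the table; its -x side is its front and looks roughly to the robot, z up. Two steel columns 22 mm thick stand at its y = +-128 mm, 247 mm high. A crosshead bar along y, 30 mm wide in x, top 175 mm above the table, joins them at its x = 0, below the wheel.
- tie_bar (a point): Middle of the top of the white tie bar that joins the column tops, 249 mm above the table. The bar runs along the press's y over the wheel's middle, 22 mm wide in x and 12 mm thick (underside 22 mm above the spokes' mid-height). The wheel turns below it: its front and rear halves are open from above.
- hub (a point): Centre of the star wheel, on its vertical axis, at the mid-height of the spokes, 215 mm above the table. Hub 40 mm across, 22 mm high. Five level round spokes, 10 mm thick, 72 degrees apart, each end in a 20 mm ball centred 95 mm from the axis (one red, four black). Axes as press. Under the spokes there is only the crosshead and, 110 mm or more lower, pad and tin.
- red_ball (a point): Centre of the red ball on one spoke's end. Pushed 70 to 80 mm out on a spoke, the turning wheel takes about 2 N while the pad is free and 3 to 5 N while the lid slides down; once the lid is home it stiffens sharply, by 2 N or more per mm of push, so go slowly there. The pad bears firmly from about 7 N on the spoke; above about 14 N the tin may be crushed.
- wheel (a joint): Angle of the star wheel (rad), 0 at its upper stop, growing clockwise seen from above (front spokes then move to the press's +y); limit 4.4. At 0 the red spoke points to the press's -x. One rad clockwise lowers the pad 9.55 mm. Drag about 0.15 Nm; it stays where it is left, but with the pad pressed on the lid it springs back a few degrees on release.
- nest (a point): Centre of the nest on the top of the base plate, 18 mm above the table: four low blue stops, 12 mm high, that locate the tin under the pad with about 2.5 mm of play.
- tin: Loose round cookie tin, red, 98 mm across, 0.45 kg, standing in the nest. Origin: centre of its underside, z up.
- lid_top (a point): Centre of the top of the tin's brass-coloured lid (102 mm across, 14 mm high). Fully home it lies 62 mm above the tin's underside; at the start it stands 4 to 7 mm proud of that. It slides straight down, taking about 12 N, and stays where pushed.
- lid (a joint): How far the lid stands proud of fully home (m): 0 is home, 0.009 the most.
- closed_tin: Bystander: a blue closed tin, 102 mm across, 62 mm high, beside the press. Origin: centre of its underside.
- cookies: Bystander: two 84 mm cookies stacked on a white card 110 mm square, 26 mm high in all. Origin: centre of its underside.
- carton: Bystander: an orange carton 80 x 130 x 60 mm. Origin: centre of its underside.
- ram: The ram with the blue round pressing pad (72 mm across, 14 mm thick) at its foot. Origin: centre of the pad's underside, on the wheel's axis; it moves only up and down with the wheel.
Mind the look-alikes: they are no part of the job. Leave any black or white look-alike of the tin alone.

How it is judged:
By the outcome, as a careful person would: the job done as asked, in the order asked, and still so for the second after the job is handed in, with the robot touching nothing.
It also fails if it takes over 72 s, if anything falls off the work surface, if the arm or the gripper's body presses on something with over 40 N, if the wrist force passes 120 N, or if a joint passes its speed limit or range.

## Working session

There is one attempt and no reset: what is moved stays moved. The work goes in short steps, Python scripts to look and compute and a shell command to move; the robot and the scene stay as the last step left them, time stands still between calls to the robot, and variables do not carry over. Pictures are saved under pics/ and viewed, about 8 in all and at most 12, crops included, and the job is handed in when it is done.

```bash
mkdir -p pics; cat > h.py <<'E'
import numpy as np,cv2
from cell import *
from scipy.spatial.transform import Rotation as R
def cloud(n):
    p,d=read_camera(n);c=get_calibration(n)
    f=200/np.tan(np.radians(c['vertical_fov']/2))
    v,u=np.mgrid[:400,:640]
    P=np.stack([(u-c['cx'])/f*d,(v-c['cy'])/f*d,d],-1)
    T=np.array(c['pose']);W=P@T[:3,:3].T+T[:3,3]
    W[d==0]=np.nan
    return p,W
E
python3 - <<'E'
from h import *
o=observe();print(o,tip_reach if not callable(tip_reach) else tip_reach())
for n in('scene','top'):
    p,W=cloud(n);cv2.imwrite(f'pics/{n}0.png',p[:,:,::-1]);np.save(f'{n}0.npy',W)
    print(n,np.array(get_calibration(n)['pose']).round(3).tolist())
E
```

```text
{'time': 0.0, 'qpos': array([-1.45501204e+00,  3.42759902e-01,  1.52505553e+00, -1.38867593e-05,
        1.27540082e+00, -1.45961090e-01]), 'qvel': array([-0.00165049,  0.00042354, -0.00024717,  0.0010452 , -0.00224429,
       -0.00025471]), 'joint_efforts': array([ 6.86977401e-04, -4.31245637e+01, -2.44225341e+01,  7.18239974e-02,
        5.59992052e-02, -1.03805205e-04]), 'tool_pos': array([ 0.1358449 , -0.50672024,  0.2510122 ]), 'tool_rot': array([-1.70857904,  1.56917267,  1.69476304]), 'contact_force': array([ 0.77244762, -0.33521096, -0.07616651]), 'torque': array([-0.02865709, -0.01584471, -0.05178275]), 'opening': 0.09189987551492139} 0.025
scene [[-0.205, 0.571, -0.795, 1.465], [0.979, 0.132, -0.158, 0.212], [0.014, -0.811, -0.586, 0.792], [0.0, 0.0, 0.0, 1.0]]
top [[0.012, -0.997, 0.072, 0.517], [-1.0, -0.011, 0.018, 0.033], [-0.017, -0.072, -0.997, 1.102], [0.0, 0.0, 0.0, 1.0]]
```

View pics/top0.png

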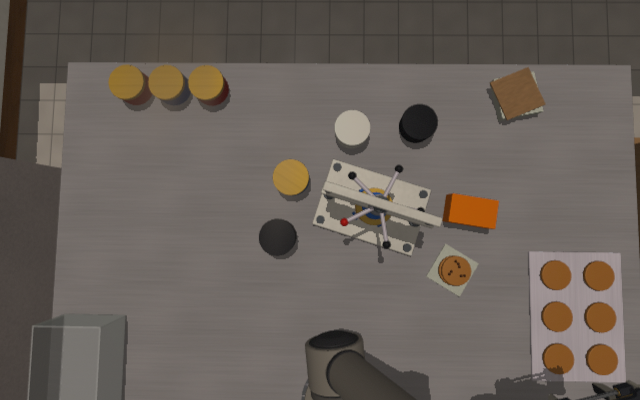

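View pics/scene0.png

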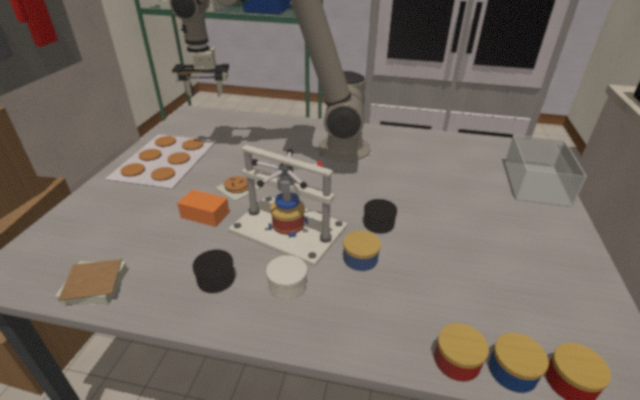

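The top view shows the wheel with the red ball at (344,222), black balls at about (387,244), (421,211), (399,169) and (352,176), and the tie bar running from (325,187) to (441,220). Next I'll measure these from depth.

```bash
python3 - <<'E'
from h import *
W=np.load('top0.npy');p=cv2.imread('pics/top0.png')
c=get_calibration('top');T=np.array(c['pose']);f=200/np.tan(np.radians(c['vertical_fov']/2));print('f',f)
def at(u,v,z):
    r=T[:3,:3]@np.array([(u-c['cx'])/f,(v-c['cy'])/f,1]);return T[:3,3]+r*(z-T[2,3])/r[2]
x0,y0,x1,y1=300,150,460,265
S=W[y0:y1,x0:x1];B=p[y0:y1,x0:x1].astype(int)
m=(abs(S[...,2]-.249)<.008);Q=S[m];
rr=cv2.minAreaRect((Q[:,:2]*1000).astype(np.float32));print('tie',len(Q),rr,Q.mean(0))
red=(B[...,2]>140)&(B[...,1]<60)&(B[...,0]<60)
bl=(B.sum(2)<90)
for nm,mk in(('red',red),('blk',bl)):
    n,l,st,ce=cv2.connectedComponentsWithStats(mk.astype(np.uint8))
    for i in range(1,n):
        if st[i,4]>15:
            u,v=ce[i]+[x0,y0];print(nm,st[i,4],(u,v),at(u,v,.215).round(4),np.nanmedian(S[l==i],0).round(3))
# base plate
m=(abs(S[...,2]-.018)<.006);Q=S[m];rr=cv2.minAreaRect((Q[:,:2]*1000).astype(np.float32));print('base',rr)
Ws=np.load('scene0.npy');m=(abs(Ws[...,2]-.249)<.006)&(abs(Ws[...,0]-.55)<.2)&(abs(Ws[...,1]+.1)<.25);Q=Ws[m];print('tie scene',len(Q),cv2.minAreaRect((Q[:,:2]*1000).astype(np.float32)),Q.mean(0))
E
python3 - <<'E'
import cv2
p=cv2.imread('pics/top0.png')[145:265,300:460];cv2.imwrite('pics/topc.png',cv2.resize(p,None,fx=5,fy=5,interpolation=2))
E
```

```text
f 375.29564390860264
tie 1198 ((552.141845703125, -80.68986511230469), (279.6741027832031, 22.21415901184082), 72.92636108398438) [ 0.55166538 -0.08139834  0.2484222 ]
blk 29 (np.float64(398.3103448275862), np.float64(168.55172413793105)) [ 0.6358 -0.1235  0.215 ] [ 0.634 -0.122  0.223]
blk 28 (np.float64(351.32142857142856), np.float64(175.42857142857142)) [ 0.6183 -0.0123  0.215 ] [ 0.617 -0.011  0.222]
blk 31 (np.float64(385.80645161290323), np.float64(244.4516129032258)) [ 0.4567 -0.094   0.215 ] [ 0.456 -0.093  0.223]
base ((540.5084228515625, -120.31881713867188), (478.81121826171875, 199.9738311767578), 72.91343688964844)
tie scene 526 ((552.5765991210938, -77.83535766601562), (278.2247009277344, 25.82309341430664), 72.67579650878906) [ 0.55701302 -0.07184022  0.24718137]
```

View pics/topc.png

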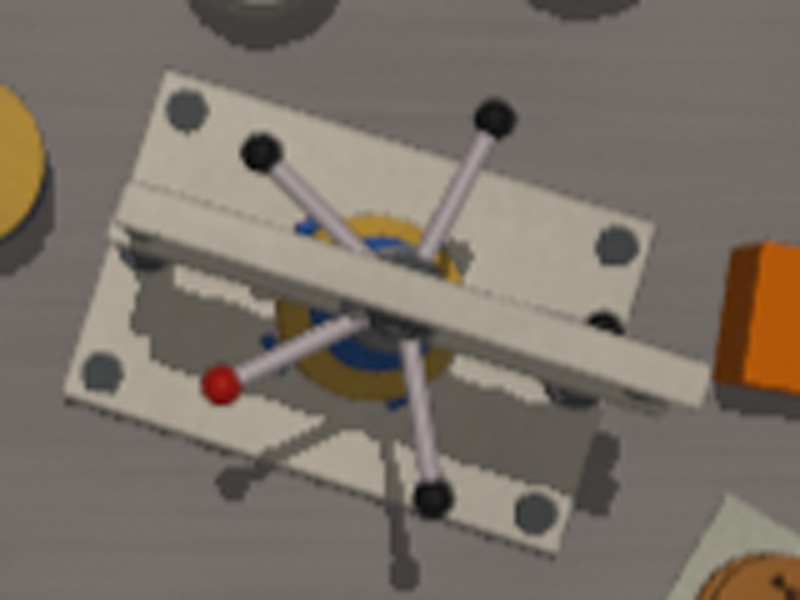

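```bash
cat >> h.py <<'E'
HUB=np.array([.552,-.0805]);A=np.radians(-17.1)
PX=np.array([np.cos(A),np.sin(A)]);PY=np.array([-np.sin(A),np.cos(A)])
def st():
    o=observe();M=R.from_euler('xyz',o['tool_rot']).as_matrix();q=o['tool_pos'][:2]-HUB
    F=o['contact_force'][:2];
    print('t%.2f press(mm) x%.1f y%.1f z%.1f  F x%.2f y%.2f z%.2f open%.3f'%(o['time'],1e3*q@PX,1e3*q@PY,1e3*o['tool_pos'][2],F@PX,F@PY,o['contact_force'][2],o['opening']))
    return o,M
E
python3 - <<'E'
from h import *
o,M=st();print(M.round(3))
print('tool y heading deg',np.degrees(np.arctan2(M[1,1],M[0,1])))
c=np.array([-52,-66]);w=HUB+c[0]/1e3*PX+c[1]/1e3*PY;dw=np.r_[w,.300]-o['tool_pos'];print('target',w,'shift units',(M.T@dw/.04).round(2))
for n in('top','scene'):
    W=np.load(n+'0.npy');p=cv2.imread(f'pics/{n}0.png');h=cv2.cvtColor(p,cv2.COLOR_BGR2HSV).astype(int)
    d=W[...,:2]-HUB;r=np.hypot(d[...,0],d[...,1])
    br=(h[...,0]>15)&(h[...,0]<32)&(h[...,1]>120);bl=(h[...,0]>98)&(h[...,0]<125)&(h[...,1]>120)
    for nm,mk in(('lid',br&(r<.055)&(W[...,2]>.06)),('pad',bl&(r<.045)&(W[...,2]>.07))):
        z=W[mk][:,2];print(n,nm,len(z),np.percentile(z,[5,25,50,75,95]).round(4) if len(z) else '')
    mk=br&(r>.06)&(r<.25)&(W[...,2]>.05);z=W[mk];print('closed lid',len(z),np.median(z,0),np.percentile(z[:,2],[5,50,95]))
    print('base',np.nanmedian(W[(abs(W[...,2]-.018)<.006)&(r<.12)&(p.min(2)>120)][:,2]))
E
python3 -c "
import cv2
p=cv2.imread('pics/scene0.png')[140:260,220:360];cv2.imwrite('pics/scc.png',cv2.resize(p,None,fx=5,fy=5,interpolation=2))"
```

```text
t0.10 press(mm) x-272.4 y-529.8 z251.1  F x-0.95 y-0.23 z0.21 open0.092
[[-0.     0.259 -0.966]
 [ 0.001 -0.966 -0.259]
 [-1.    -0.001 -0.   ]]
tool y heading deg -74.9976432376546
target [ 0.4828921  -0.12829224] shift units [ -1.21  -6.9  -10.83]
top lid 230 [0.082  0.0838 0.0851 0.0866 0.0883]
top pad 59 [0.1126 0.1147 0.1163 0.1175 0.1191]
closed lid 572 [0.6229631  0.13176131 0.0615067 ] [0.05792319 0.0615067  0.06455439]
base 0.01779669550736207
scene lid 302 [0.0758 0.0818 0.0834 0.0846 0.086 ]
scene pad 111 [0.1119 0.1141 0.1149 0.116  0.1171]
closed lid 362 [0.62936803 0.13283604 0.06094476] [0.05819104 0.06094476 0.06338607]
base 0.01685728124171071
```

View pics/scc.png

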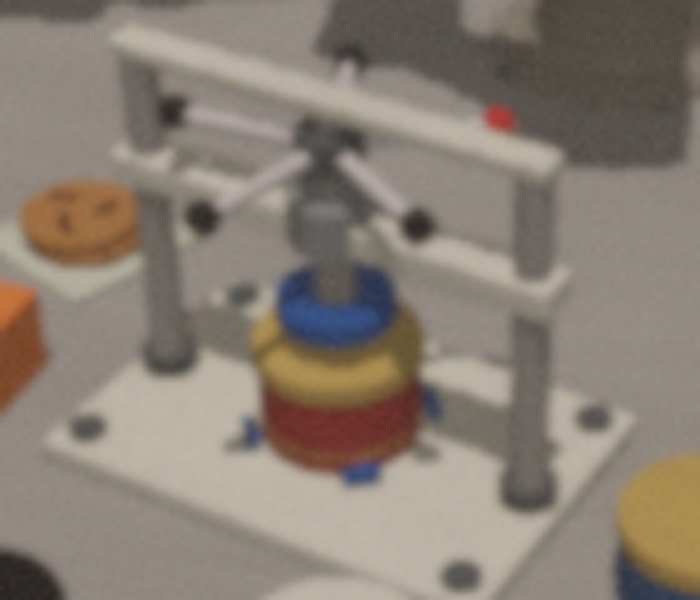

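The scene crop shows the blue pad well above the brass lid, which is slightly proud, and the tin seated between its blue stops. From depth, the lid is about 5.5 mm proud. It should be home about 135° clockwise from here, with pad contact at about 100°.

Now I'll move: shut the fingers, go up and across, and roll +32°.

```bash
python3 -m crank '[{"fingers":-1,"tx":-1.2,"ty":0,"tz":0,"roll":0},{"fingers":-1,"tx":-1.2,"ty":-0.9,"tz":-1.4,"roll":0.5},{"fingers":-1,"tx":-1.2,"ty":-1.7,"tz":-2.7,"roll":1.0},{"fingers":-1,"tx":-1.2,"ty":-2.5,"tz":-4.0,"roll":1.5},{"fingers":-1,"tx":-1.2,"ty":-3.4,"tz":-5.3,"roll":2.0},{"fingers":-1,"tx":-1.2,"ty":-4.2,"tz":-6.6,"roll":2.5},{"fingers":-1,"tx":-1.2,"ty":-5.0,"tz":-7.9,"roll":2.8},{"fingers":-1,"tx":-1.2,"ty":-5.8,"tz":-9.2,"roll":3.21}]' 20
python3 - <<'E'
from h import *
o,M=st();print(M.round(3))
c=np.array([-52,-66]);w=HUB+c[0]/1e3*PX+c[1]/1e3*PY;dw=np.r_[w,.300]-o['tool_pos'];print('shift units',(M.T@dw/.04).round(2))
E
```

```text
time: 1.1
tool_pos: [0.4323, -0.186, 0.2996]
tool_rot: [1.208, 1.571, -2.234]
contact_force: [1.1, -0.8, 0.4]
opening: 0.0164
t1.10 press(mm) x-83.3 y-136.1 z299.6  F x1.33 y-0.45 z0.40 open0.016
[[-0.    -0.296 -0.955]
 [-0.    -0.955  0.296]
 [-1.     0.     0.   ]]
shift units [-0.01 -1.75 -0.78]
```

```bash
python3 -m crank '[{"fingers":-1,"tx":0,"ty":-1.1,"tz":-0.5,"roll":0},{"fingers":-1,"tx":0,"ty":-1.75,"tz":-0.8,"roll":0},{"fingers":-1,"tx":0,"ty":-1.75,"tz":-0.8,"roll":0},{"fingers":-1,"tx":0,"ty":-1.75,"tz":-0.8,"roll":0},{"fingers":-1,"tx":0.6,"ty":-1.75,"tz":-0.8,"roll":0},{"fingers":-1,"tx":1.2,"ty":-1.75,"tz":-0.8,"roll":0},{"fingers":-1,"tx":1.85,"ty":-1.75,"tz":-0.8,"roll":0},{"fingers":-1,"tx":1.85,"ty":-1.75,"tz":-0.8,"roll":0}]'
python3 - <<'E'
from h import *
st()
p,_=read_camera('top');q=cv2.resize(p[140:270,290:470,::-1],None,fx=4,fy=4,interpolation=2)
w,_=read_camera('wrist');w=cv2.resize(w[:,:,::-1],(640,400))
cv2.imwrite('pics/ins.png',np.vstack([np.pad(q,((0,0),(0,0),(0,0)))[:300*2][:0].reshape(0,720,3),q]));cv2.imwrite('pics/wr.png',w)
# stroke plan: centre (press mm) of block for contact radius 75
for th in range(-30,71,10):
    a=np.radians(th);d=np.array([-np.cos(a),np.sin(a)]);t=np.array([np.sin(a),np.cos(a)])
    s=np.array([9.5*np.sign(np.sin(a)),19.]);
    # corner sits at 75 d - 5 t
    rc=75 if th else 75
    print(th,(rc*d-5*t-s).round(1))
E
```

```text
time: 2.1
tool_pos: [0.4809, -0.1309, 0.2243]
tool_rot: [-0.052, 1.567, 2.789]
contact_force: [0.5, 1.0, 0.5]
opening: 0.0005
t2.10 press(mm) x-53.2 y-69.1 z224.3  F x0.14 y1.13 z0.53 open0.001
-30 [-53.  -60.8]
-20 [-59.3 -49.3]
-10 [-63.5 -36.9]
0 [-75. -24.]
10 [-84.2 -10.9]
20 [-81.7   2. ]
30 [-77.   14.2]
40 [-70.2  25.4]
50 [-61.5  35.2]
60 [-51.3  43.5]
70 [-39.8  49.8]
```

View pics/ins.png

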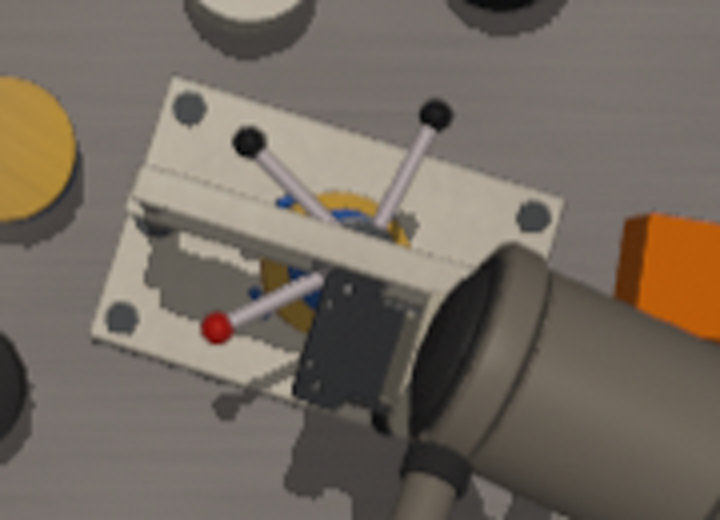

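The block is inserted between the spokes, ahead of the right-hand one. Starting stroke 1.

```bash
python3 -m crank '[{"fingers":-1,"tx":0,"ty":-0.25,"tz":0.08,"roll":0},{"fingers":-1,"tx":0,"ty":-0.48,"tz":0.18,"roll":0},{"fingers":-1,"tx":0,"ty":-0.73,"tz":0.25,"roll":0},{"fingers":-1,"tx":0,"ty":-0.95,"tz":0.38,"roll":0},{"fingers":-1,"tx":0,"ty":-1.18,"tz":0.53,"roll":0},{"fingers":-1,"tx":0,"ty":-1.4,"tz":0.65,"roll":0},{"fingers":-1,"tx":0,"ty":-1.6,"tz":0.68,"roll":0},{"fingers":-1,"tx":0,"ty":-1.8,"tz":0.68,"roll":0}]'
python3 -c "
from h import *
st()"
```

```text
time: 3.2
tool_pos: [0.4777, -0.053, 0.2257]
tool_rot: [0.965, 1.571, -2.475]
contact_force: [-0.1, -1.5, -0.4]
opening: 0.0008
t3.20 press(mm) x-79.1 y4.4 z225.7  F x0.30 y-1.46 z-0.37 open0.001
```

```bash
python3 -m crank '[{"fingers":-1,"tx":0,"ty":-0.13,"tz":-0.03,"roll":0},{"fingers":-1,"tx":0,"ty":-0.28,"tz":-0.1,"roll":0},{"fingers":-1,"tx":0,"ty":-0.43,"tz":-0.2,"roll":0},{"fingers":-1,"tx":0,"ty":-0.58,"tz":-0.3,"roll":0},{"fingers":-1,"tx":0,"ty":-0.73,"tz":-0.43,"roll":0},{"fingers":-1,"tx":0,"ty":-0.6,"tz":-0.35,"roll":0},{"fingers":-1,"tx":-0.6,"ty":-0.6,"tz":-0.35,"roll":0},{"fingers":-1,"tx":-1.25,"ty":-0.6,"tz":-0.35,"roll":0}]'
python3 - <<'E'
from h import *
st()
p,_=cloud('top');cv2.imwrite('pics/s1.png',cv2.resize(p[140:270,290:470,::-1],None,fx=4,fy=4,interpolation=2))
E
```

```text
time: 4.2
tool_pos: [0.4979, -0.035, 0.2761]
tool_rot: [0.154, 1.571, 2.997]
contact_force: [0.2, -1.2, 0.0]
opening: 0.0005
t4.20 press(mm) x-65.1 y27.6 z276.1  F x0.53 y-1.08 z0.05 open0.001
```

View pics/s1.png

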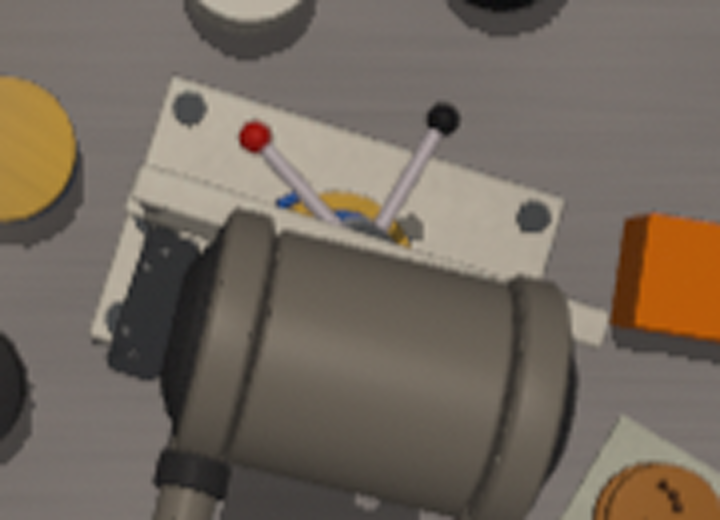

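The red ball is now at (255,136), so the wheel has turned about 75°. The next spoke sits near −22°. Returning for stroke 2.

```bash
python3 -m crank '[{"fingers":-1,"tx":0,"ty":1.2,"tz":-0.1,"roll":0},{"fingers":-1,"tx":0,"ty":2.38,"tz":-0.33,"roll":0},{"fingers":-1,"tx":0,"ty":2.38,"tz":-0.33,"roll":0},{"fingers":-1,"tx":0.1,"ty":2.38,"tz":-0.33,"roll":0},{"fingers":-1,"tx":0.7,"ty":2.38,"tz":-0.33,"roll":0},{"fingers":-1,"tx":1.25,"ty":2.38,"tz":-0.33,"roll":0},{"fingers":-1,"tx":1.25,"ty":2.1,"tz":-0.26,"roll":0},{"fingers":-1,"tx":1.25,"ty":1.9,"tz":-0.18,"roll":0}]'
python3 -c "
from h import *
st()"
python3 -m crank '[{"fingers":-1,"tx":0,"ty":-0.12,"tz":0.03,"roll":0},{"fingers":-1,"tx":0,"ty":-0.25,"tz":0.07,"roll":0},{"fingers":-1,"tx":0,"ty":-0.37,"tz":0.14,"roll":0},{"fingers":-1,"tx":0,"ty":-0.48,"tz":0.2,"roll":0},{"fingers":-1,"tx":0,"ty":-0.6,"tz":0.28,"roll":0},{"fingers":-1,"tx":0,"ty":-0.72,"tz":0.36,"roll":0},{"fingers":-1,"tx":0,"ty":-0.84,"tz":0.44,"roll":0},{"fingers":-1,"tx":0,"ty":-0.95,"tz":0.5,"roll":0}]'
python3 -c "
from h import *
st()
for i in range(4): read_camera('scene');st()"
```

```text
time: 5.25
tool_pos: [0.483, -0.1082, 0.2263]
tool_rot: [2.731, 1.57, -0.707]
contact_force: [-0.9, -1.2, -0.4]
opening: 0.0004
t5.25 press(mm) x-57.9 y-46.7 z226.3  F x-0.48 y-1.42 z-0.41 open0.000
time: 6.25
tool_pos: [0.4746, -0.0672, 0.2258]
tool_rot: [2.07, 1.57, -1.37]
contact_force: [0.8, -4.5, -0.0]
opening: 0.0006
t6.25 press(mm) x-77.8 y-10.1 z225.8  F x2.06 y-4.02 z-0.03 open0.001
t6.30 press(mm) x-78.2 y-9.5 z225.7  F x1.48 y-1.64 z1.02 open0.001
t6.35 press(mm) x-78.1 y-9.6 z225.7  F x1.09 y-0.87 z0.13 open0.000
t6.40 press(mm) x-78.1 y-9.7 z225.7  F x1.04 y-1.45 z1.34 open0.001
t6.45 press(mm) x-78.1 y-9.7 z225.6  F x-0.08 y-1.30 z1.29 open0.001
```

```bash
cat >> h.py <<'E'
def ft(n=6):
    "mean tangential force and spoke angle estimate (cw push)"
    Fs=[]
    for i in range(n):
        o=observe();q=(o['tool_pos'][:2]-HUB)*1e3;c=np.array([q@PX+9.5,q@PY+19]);r=np.hypot(*c)
        th=np.arctan2(c[1],-c[0])+np.arcsin(5/r);t=np.array([np.sin(th),np.cos(th)])
        F=o['contact_force'][:2];Fs.append(-(F@PX*t[0]+F@PY*t[1]))
        if i<n-1: read_camera('scene')
    print('t%.2f th %.1f r %.1f c %.1f %.1f'%(o['time'],np.degrees(th),r,c[0]-9.5,c[1]-19),'Ft',np.round(Fs,1),'mean %.2f'%np.mean(Fs))
    for a in (1,2,3,5):
        b=th+a/75;d=np.array([-np.cos(b),np.sin(b)]);tt=np.array([np.sin(b),np.cos(b)]);n_=r*d-5*tt;n_=n_*1;dd=n_-c if 0 else (np.array([np.sin(th+a/150),np.cos(th+a/150)])*a)
        print(a,'mm: ty %.3f tz %.3f'%(-dd[1]/40,-dd[0]/40),end='; ')
    print()
E
python3 -m crank '[{"fingers":-1,"tx":0,"ty":-0.04,"tz":0,"roll":0},{"fingers":-1,"tx":0,"ty":-0.08,"tz":0,"roll":0},{"fingers":-1,"tx":0,"ty":-0.12,"tz":0,"roll":0},{"fingers":-1,"tx":0,"ty":-0.16,"tz":0,"roll":0},{"fingers":-1,"tx":0,"ty":-0.2,"tz":0,"roll":0},{"fingers":-1,"tx":0,"ty":-0.24,"tz":0,"roll":0},{"fingers":-1,"tx":0,"ty":-0.27,"tz":0,"roll":0},{"fingers":-1,"tx":0,"ty":-0.3,"tz":0,"roll":0}]'
python3 -c "
from h import *
ft()"
```

```text
time: 7.45
tool_pos: [0.4782, -0.0557, 0.2257]
tool_rot: [1.137, 1.571, -2.303]
contact_force: [0.7, -3.5, 0.5]
opening: 0.0003
t7.70 th 21.1 r 71.6 c -77.9 2.1 Ft [2.3 2.1 2.2 2.6 1.9 3.3] mean 2.40
1 mm: ty -0.023 tz -0.009; 2 mm: ty -0.046 tz -0.019; 3 mm: ty -0.069 tz -0.028; 5 mm: ty -0.115 tz -0.049;
```

```bash
python3 -m crank '[{"fingers":-1,"tx":0,"ty":-0.02,"tz":-0.01,"roll":0},{"fingers":-1,"tx":0,"ty":-0.04,"tz":-0.02,"roll":0},{"fingers":-1,"tx":0,"ty":-0.06,"tz":-0.025,"roll":0},{"fingers":-1,"tx":0,"ty":-0.07,"tz":-0.03,"roll":0},{"fingers":-1,"tx":0,"ty":-0.085,"tz":-0.035,"roll":0},{"fingers":-1,"tx":0,"ty":-0.1,"tz":-0.04,"roll":0},{"fingers":-1,"tx":0,"ty":-0.11,"tz":-0.045,"roll":0},{"fingers":-1,"tx":0,"ty":-0.115,"tz":-0.05,"roll":0}]'
python3 -c "
from h import *
ft()
W=cloud('scene');p,W=W;h=cv2.cvtColor(p,cv2.COLOR_RGB2HSV).astype(int)
d=W[...,:2]-HUB;r=np.hypot(d[...,0],d[...,1])
br=(h[...,0]>15)&(h[...,0]<32)&(h[...,1]>120)&(r<.055)&(W[...,2]>.06);bl=(h[...,0]>98)&(h[...,0]<125)&(h[...,1]>120)&(r<.045)&(W[...,2]>.07)
print(np.percentile(W[br][:,2],[25,50,75]),np.percentile(W[bl][:,2],[25,50,75]))
"
```

```text
time: 8.7
tool_pos: [0.4813, -0.0518, 0.2256]
tool_rot: [-0.056, 1.57, 2.788]
contact_force: [-2.6, -3.0, 1.5]
opening: 0.0006
t8.95 th 25.1 r 71.2 c -76.0 6.6 Ft [3.9 3.4 3.1 3.4 2.6 2.5] mean 3.18
1 mm: ty -0.023 tz -0.011; 2 mm: ty -0.045 tz -0.022; 3 mm: ty -0.067 tz -0.033; 5 mm: ty -0.111 tz -0.057; 
[0.07758479 0.08007963 0.08136485] [0.09442708 0.09525358 0.09601568]
```

```bash
python3 -m crank '[{"fingers":-1,"tx":0,"ty":-0.02,"tz":-0.01,"roll":0},{"fingers":-1,"tx":0,"ty":-0.04,"tz":-0.02,"roll":0},{"fingers":-1,"tx":0,"ty":-0.06,"tz":-0.03,"roll":0},{"fingers":-1,"tx":0,"ty":-0.07,"tz":-0.035,"roll":0},{"fingers":-1,"tx":0,"ty":-0.085,"tz":-0.04,"roll":0},{"fingers":-1,"tx":0,"ty":-0.1,"tz":-0.05,"roll":0},{"fingers":-1,"tx":0,"ty":-0.11,"tz":-0.055,"roll":0},{"fingers":-1,"tx":0,"ty":-0.11,"tz":-0.055,"roll":0}]'
python3 -c "
from h import *
ft()"
```

```text
time: 10.0
tool_pos: [0.4849, -0.0483, 0.2257]
tool_rot: [2.76, 1.571, -0.68]
contact_force: [-4.3, -0.9, -0.1]
opening: 0.0002
t10.25 th 29.1 r 70.7 c -73.6 11.0 Ft [3.7 3.1 3.1 3.4 3.6 3.9] mean 3.46
1 mm: ty -0.022 tz -0.012; 2 mm: ty -0.043 tz -0.025; 3 mm: ty -0.065 tz -0.038; 5 mm: ty -0.107 tz -0.064;
```

```bash
python3 -m crank '[{"fingers":-1,"tx":0,"ty":-0.015,"tz":-0.005,"roll":0},{"fingers":-1,"tx":0,"ty":-0.03,"tz":-0.015,"roll":0},{"fingers":-1,"tx":0,"ty":-0.04,"tz":-0.02,"roll":0},{"fingers":-1,"tx":0,"ty":-0.055,"tz":-0.03,"roll":0},{"fingers":-1,"tx":0,"ty":-0.07,"tz":-0.035,"roll":0},{"fingers":-1,"tx":0,"ty":-0.08,"tz":-0.04,"roll":0},{"fingers":-1,"tx":0,"ty":-0.087,"tz":-0.045,"roll":0},{"fingers":-1,"tx":0,"ty":-0.087,"tz":-0.045,"roll":0}]'
python3 -c "
from h import *
ft()"
```

```text
time: 11.25
tool_pos: [0.4877, -0.0455, 0.2257]
tool_rot: [2.517, 1.571, -0.923]
contact_force: [-4.9, 0.4, 0.6]
opening: 0.0001
t11.50 th 32.3 r 70.7 c -71.8 14.5 Ft [3.4 2.6 4.3 2.9 3.8 3.2] mean 3.38
1 mm: ty -0.021 tz -0.014; 2 mm: ty -0.042 tz -0.027; 3 mm: ty -0.063 tz -0.041; 5 mm: ty -0.103 tz -0.070;
```

```bash
python3 -m crank '[{"fingers":-1,"tx":0,"ty":-0.01,"tz":-0.005,"roll":0},{"fingers":-1,"tx":0,"ty":-0.02,"tz":-0.01,"roll":0},{"fingers":-1,"tx":0,"ty":-0.03,"tz":-0.018,"roll":0},{"fingers":-1,"tx":0,"ty":-0.04,"tz":-0.024,"roll":0},{"fingers":-1,"tx":0,"ty":-0.05,"tz":-0.03,"roll":0},{"fingers":-1,"tx":0,"ty":-0.06,"tz":-0.036,"roll":0},{"fingers":-1,"tx":0,"ty":-0.063,"tz":-0.038,"roll":0},{"fingers":-1,"tx":0,"ty":-0.063,"tz":-0.038,"roll":0}]'
python3 -c "
from h import *
ft()"
```

```text
time: 12.5
tool_pos: [0.4898, -0.0436, 0.2257]
tool_rot: [2.39, 1.571, -1.05]
contact_force: [-4.0, -0.5, 0.6]
opening: 0.0008
t12.75 th 34.7 r 70.6 c -70.2 17.0 Ft [3.4 3.2 3.2 3.9 3.9 3.7] mean 3.57
1 mm: ty -0.020 tz -0.014; 2 mm: ty -0.041 tz -0.029; 3 mm: ty -0.061 tz -0.044; 5 mm: ty -0.100 tz -0.075;
```

```bash
python3 -m crank '[{"fingers":-1,"tx":0,"ty":-0.01,"tz":-0.005,"roll":0},{"fingers":-1,"tx":0,"ty":-0.02,"tz":-0.01,"roll":0},{"fingers":-1,"tx":0,"ty":-0.03,"tz":-0.018,"roll":0},{"fingers":-1,"tx":0,"ty":-0.04,"tz":-0.026,"roll":0},{"fingers":-1,"tx":0,"ty":-0.05,"tz":-0.034,"roll":0},{"fingers":-1,"tx":0,"ty":-0.06,"tz":-0.04,"roll":0},{"fingers":-1,"tx":0,"ty":-0.061,"tz":-0.042,"roll":0},{"fingers":-1,"tx":0,"ty":-0.061,"tz":-0.042,"roll":0}]'
python3 -c "
from h import *
ft()"
```

```text
time: 13.75
tool_pos: [0.4922, -0.0418, 0.2257]
tool_rot: [2.469, 1.571, -0.971]
contact_force: [-4.1, 0.1, 0.1]
opening: 0.0004
t14.00 th 37.1 r 70.5 c -68.6 19.4 Ft [3.3 3.4 3.1 4.1 3.5 3.9] mean 3.53
1 mm: ty -0.020 tz -0.015; 2 mm: ty -0.039 tz -0.031; 3 mm: ty -0.059 tz -0.046; 5 mm: ty -0.097 tz -0.079;
```

```bash
python3 -m crank '[{"fingers":-1,"tx":0,"ty":-0.01,"tz":-0.005,"roll":0},{"fingers":-1,"tx":0,"ty":-0.02,"tz":-0.012,"roll":0},{"fingers":-1,"tx":0,"ty":-0.03,"tz":-0.02,"roll":0},{"fingers":-1,"tx":0,"ty":-0.04,"tz":-0.028,"roll":0},{"fingers":-1,"tx":0,"ty":-0.05,"tz":-0.035,"roll":0},{"fingers":-1,"tx":0,"ty":-0.059,"tz":-0.044,"roll":0},{"fingers":-1,"tx":0,"ty":-0.059,"tz":-0.044,"roll":0},{"fingers":-1,"tx":0,"ty":-0.059,"tz":-0.044,"roll":0}]'
python3 -c "
from h import *
ft()"
```

```text
time: 15.0
tool_pos: [0.4941, -0.0401, 0.2256]
tool_rot: [0.56, 1.57, -2.88]
contact_force: [-7.1, -0.7, 1.8]
opening: 0.0002
t15.25 th 39.1 r 70.6 c -67.2 21.6 Ft [6.3 5.4 5.5 6.6 5.3 6.3] mean 5.91
1 mm: ty -0.019 tz -0.016; 2 mm: ty -0.038 tz -0.032; 3 mm: ty -0.057 tz -0.048; 5 mm: ty -0.094 tz -0.082;
```

The wheel is stiffening: 5.9 N. I'll use 1 mm steps from here.

```bash
python3 -m crank '[{"fingers":-1,"tx":0,"ty":-0.005,"tz":-0.003,"roll":0},{"fingers":-1,"tx":0,"ty":-0.01,"tz":-0.007,"roll":0},{"fingers":-1,"tx":0,"ty":-0.015,"tz":-0.012,"roll":0},{"fingers":-1,"tx":0,"ty":-0.02,"tz":-0.016,"roll":0},{"fingers":-1,"tx":0,"ty":-0.02,"tz":-0.016,"roll":0},{"fingers":-1,"tx":0,"ty":-0.02,"tz":-0.016,"roll":0},{"fingers":-1,"tx":0,"ty":-0.02,"tz":-0.016,"roll":0},{"fingers":-1,"tx":0,"ty":-0.02,"tz":-0.016,"roll":0}]'
python3 -c "
from h import *
ft()"
```

```text
time: 16.25
tool_pos: [0.4946, -0.0397, 0.2256]
tool_rot: [0.575, 1.569, -2.865]
contact_force: [-8.3, -1.6, 1.6]
opening: 0.0003
t16.50 th 39.7 r 70.6 c -66.9 22.1 Ft [7.8 6.9 6.9 7.2 7.3 8. ] mean 7.35
1 mm: ty -0.019 tz -0.016; 2 mm: ty -0.038 tz -0.032; 3 mm: ty -0.057 tz -0.049; 5 mm: ty -0.094 tz -0.083;
```

```bash
python3 -m crank '[{"fingers":-1,"tx":0,"ty":-0.006,"tz":-0.005,"roll":0},{"fingers":-1,"tx":0,"ty":-0.012,"tz":-0.01,"roll":0},{"fingers":-1,"tx":0,"ty":-0.018,"tz":-0.015,"roll":0},{"fingers":-1,"tx":0,"ty":-0.025,"tz":-0.021,"roll":0},{"fingers":-1,"tx":0,"ty":-0.025,"tz":-0.021,"roll":0},{"fingers":-1,"tx":0,"ty":-0.025,"tz":-0.021,"roll":0},{"fingers":-1,"tx":0,"ty":-0.025,"tz":-0.021,"roll":0},{"fingers":-1,"tx":0,"ty":-0.025,"tz":-0.021,"roll":0}]'
python3 -c "
from h import *
ft()"
```

```text
time: 17.5
tool_pos: [0.4953, -0.0391, 0.2256]
tool_rot: [0.602, 1.568, -2.838]
contact_force: [-10.0, -2.6, 1.5]
opening: 0.0005
t17.75 th 40.4 r 70.6 c -66.4 22.8 Ft [9.9 9.1 9.1 9.1 7.9 9.6] mean 9.12
1 mm: ty -0.019 tz -0.016; 2 mm: ty -0.038 tz -0.033; 3 mm: ty -0.056 tz -0.050; 5 mm: ty -0.092 tz -0.084;
```

The pad now bears firmly at about 9 N. Next: release, lift over to the other side of this spoke, and turn it back.

```bash
python3 -m crank '[{"fingers":-1,"tx":0,"ty":0.06,"tz":0.05,"roll":0},{"fingers":-1,"tx":0,"ty":0.15,"tz":0.1,"roll":0},{"fingers":-1,"tx":0,"ty":0.3,"tz":0.18,"roll":0},{"fingers":-1,"tx":0,"ty":0.4,"tz":0.2,"roll":0},{"fingers":-1,"tx":-0.6,"ty":0.4,"tz":0.2,"roll":0},{"fingers":-1,"tx":-1.25,"ty":0.4,"tz":0.2,"roll":0},{"fingers":-1,"tx":-1.25,"ty":-0.4,"tz":-0.2,"roll":0},{"fingers":-1,"tx":-1.25,"ty":-1.25,"tz":-0.58,"roll":0}]'
python3 - <<'E'
from h import *
st()
p,_=cloud('top');cv2.imwrite('pics/s2.png',cv2.resize(p[140:270,290:470,::-1],None,fx=4,fy=4,interpolation=2))
E
```

```text
time: 18.75
tool_pos: [0.5342, 0.0022, 0.2764]
tool_rot: [-3.027, 1.569, -0.186]
contact_force: [-0.5, -0.2, 0.6]
opening: 0.0004
t18.75 press(mm) x-41.3 y73.9 z276.4  F x-0.44 y-0.30 z0.61 open0.000
```

View pics/s2.png

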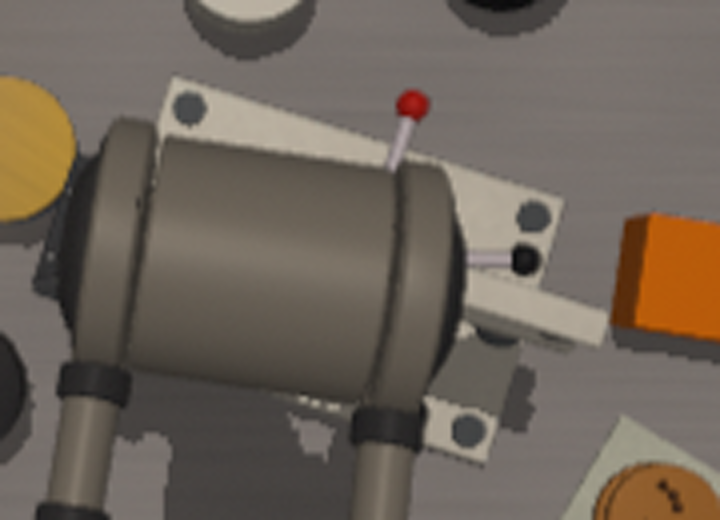

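The red ball is at crop (413,105), giving a wheel angle of about 182° (3.18 rad), as predicted. The working spoke is at about +38°. Now descend and turn back.

```bash
python3 -m crank '[{"fingers":-1,"tx":0,"ty":-0.04,"tz":-0.04,"roll":0},{"fingers":-1,"tx":0.6,"ty":-0.04,"tz":-0.04,"roll":0},{"fingers":-1,"tx":1.25,"ty":-0.04,"tz":-0.04,"roll":0},{"fingers":-1,"tx":1.25,"ty":0.13,"tz":0.1,"roll":0},{"fingers":-1,"tx":1.25,"ty":0.28,"tz":0.23,"roll":0},{"fingers":-1,"tx":1.25,"ty":0.48,"tz":0.35,"roll":0},{"fingers":-1,"tx":1.25,"ty":0.68,"tz":0.45,"roll":0},{"fingers":-1,"tx":1.25,"ty":0.9,"tz":0.55,"roll":0}]'
python3 -c "
from h import *
st()"
```

```text
time: 19.8
tool_pos: [0.5019, -0.0264, 0.2265]
tool_rot: [-3.125, 1.568, -0.281]
contact_force: [1.5, 1.2, 1.1]
opening: 0.0005
t19.80 press(mm) x-63.8 y37.0 z226.5  F x1.09 y1.61 z1.06 open0.000
```

```bash
python3 -m crank '[{"fingers":-1,"tx":0,"ty":0.23,"tz":0.1,"roll":0},{"fingers":-1,"tx":0,"ty":0.45,"tz":0.25,"roll":0},{"fingers":-1,"tx":0,"ty":0.68,"tz":0.38,"roll":0},{"fingers":-1,"tx":0,"ty":0.9,"tz":0.4,"roll":0},{"fingers":-1,"tx":0,"ty":1.13,"tz":0.4,"roll":0},{"fingers":-1,"tx":0,"ty":1.3,"tz":0.35,"roll":0},{"fingers":-1,"tx":0,"ty":1.48,"tz":0.25,"roll":0},{"fingers":-1,"tx":0,"ty":1.65,"tz":0.13,"roll":0}]'
python3 -m crank '[{"fingers":-1,"tx":0,"ty":0,"tz":0,"roll":0},{"fingers":-1,"tx":0,"ty":-0.2,"tz":0,"roll":0},{"fingers":-1,"tx":0,"ty":-0.4,"tz":0.05,"roll":0},{"fingers":-1,"tx":-0.6,"ty":-0.4,"tz":0.05,"roll":0},{"fingers":-1,"tx":-1.3,"ty":-0.4,"tz":0.05,"roll":0},{"fingers":-1,"tx":-1.8,"ty":-0.4,"tz":0.8,"roll":0},{"fingers":-1,"tx":-1.8,"ty":-0.4,"tz":2.0,"roll":0},{"fingers":-1,"tx":-1.8,"ty":-0.4,"tz":3.2,"roll":0}]'
python3 - <<'E'
from h import *
st()
p,W=cloud('top');a=cv2.resize(p[140:270,290:470,::-1],None,fx=4,fy=4,interpolation=2)[:, :720]
h=cv2.cvtColor(p,cv2.COLOR_RGB2HSV).astype(int)
p2,W2=cloud('scene');b=cv2.resize(p2[140:260,220:360,::-1],None,fx=4,fy=4,interpolation=2)
cv2.imwrite('pics/e1.png',a);cv2.imwrite('pics/e2.png',b)
for n,p,W in(('top',p,W),('scene',p2,W2)):
    h=cv2.cvtColor(p,cv2.COLOR_RGB2HSV).astype(int);d=W[...,:2]-HUB;r=np.hypot(d[...,0],d[...,1])
    br=(h[...,0]>15)&(h[...,0]<32)&(h[...,1]>120)&(r<.055)&(W[...,2]>.06);bl=(h[...,0]>98)&(h[...,0]<125)&(h[...,1]>120)&(r<.045)&(W[...,2]>.07)
    for k in(br,bl): print(n,np.percentile(W[k][:,2],[25,50,75]).round(4) if k.any() else None)
E
```

```text
time: 20.8
tool_pos: [0.4772, -0.0878, 0.2255]
tool_rot: [0.184, 1.57, 3.027]
contact_force: [-0.0, 2.6, -0.1]
opening: 0.0003
time: 21.8
tool_pos: [0.3584, -0.0334, 0.2977]
tool_rot: [2.688, 1.57, -0.752]
contact_force: [-0.3, -0.1, 0.5]
opening: 0.0005
t21.80 press(mm) x-198.9 y-11.9 z297.7  F x-0.29 y-0.23 z0.49 open0.001
top [0.0784 0.0797 0.0809]
top [0.1052 0.1067 0.1076]
scene [0.0768 0.0782 0.0795]
scene [0.1048 0.106  0.1069]
```

View pics/e1.png

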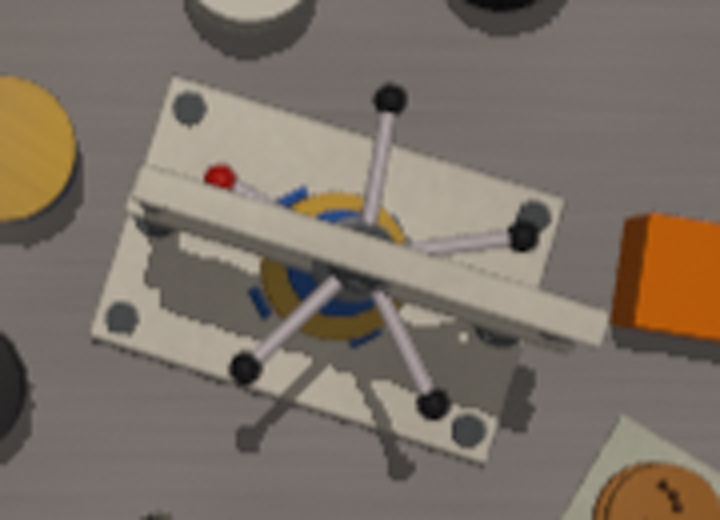

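View pics/e2.png

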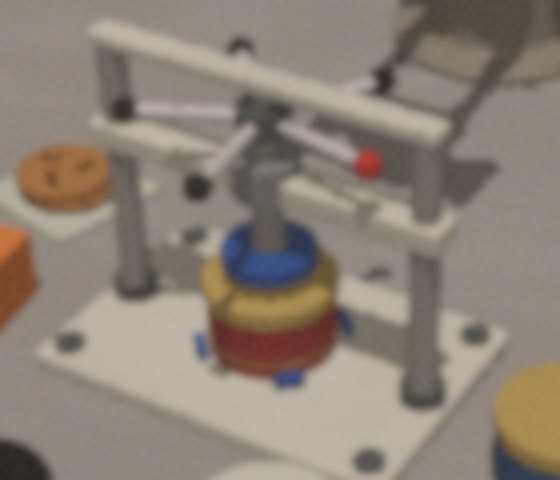

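The lid reads 79.7 mm (home is 80) and the gap between pad and lid is about 13 mm. The arm is clear and nothing else moved.

```bash
python3 -c "
from h import *
st();print(hand_in())"
```

```text
t21.90 press(mm) x-201.4 y-11.7 z297.8  F x1.17 y-0.20 z0.20 open0.001
the job is handed in; nothing more can be done
None
```

The lid is fully home and the wheel is backed off with about 13 mm of daylight. I handed the job in at 21.9 s.

- **Pressing:** I turned the wheel clockwise with the shut fingers, using two spokes in turn, about 137° in all. It took about 3.5 N while the lid slid down, then stiffened sharply. I stopped at about 9 N (highest reading 9.9 N), between the 7 N firm and 14 N crush limits.
- **Backing off:** I turned it back about 78°, then lifted the fingers clear and drew the arm away.
- **Last checks:** The top camera puts the lid top at 79.7 mm above the table (fully home is 80 mm) and the daylight at about 13 mm. The scene camera reads the lid at 78.2 mm and the daylight at 13.8 mm. It reads 1 to 2 mm low on heights generally, so I trust the top camera.
- **Surroundings:** In the last pictures the tin stands in its nest, and the closed tin, cookies and carton look to be where they were. I judged this by eye and did not measure it. The robot is touching nothing. No check failed.

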